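# Wedge a trestle's through-tenon tight

### The arm

A 6-joint arm with a two-finger parallel gripper is mounted at the origin on the work surface. World frame = base frame: x ahead of the robot, y to its left, z up, the work surface at z = 0. Lengths are in m, angles in rad, forces in N, time in s.
With the tool pointing down it reaches from about 0.375 to 0.925 m from the base axis. Payload 5.7 kg.
Tool frame: the origin (TCP) lies between the finger pads; the fingertips stand env.nose_length ahead of it and the grasp point (between the pads) lies 8 mm behind it (env.nose_length is the distance from the TCP to the fingertips, in m); z points along the fingers, y is the line along which they close (so a half turn about z gives the same grasp; the last joint's range is limited). The gripper opens to 85 mm and grips with 20 to 120 N. Pads are 22 mm wide; open, the fingers measure 114 mm over their backs; the gripper's body (76 mm by 85 mm) begins 54 mm behind the grasp point. The pads swing forward as they close: fully open they stand 13 mm farther back than shut.
Start: joints at [-1.237, 0.359, 1.51, -0, 1.272, -0.115], TCP at [0.26, -0.541, 0.242] pointing down, gripper open.
Joint ranges: [-2.97, 2.97], [-1.01, 2.36], [0.21, 2.38], [-0.96, 4.11], [0.2, 2.71], [-2.98, 2.98]. Speed limits (rad/s): [2.39, 2.39, 3.14, 3.14, 3.14, 3.14].

### API

Orientations are given as a unit quaternion [x, y, z, w].
In Python, from workcell import env gives the robot as it stands. Calls block until the motion is done:
- env.reach(position, orientation): joint-space move of the TCP to a pose.
- env.move_linear(position, rot=None, velocity=0.15): straight line of the TCP; rot=None keeps the orientation; velocity is the mean speed in m/s.
- env.set_joints(angles): joint-space move.
- env.command_gripper(opening, grasp_force=None): finger opening in m; grasp_force is the grip in N (None keeps the last); returns when the fingers have stopped.
- env.pause(seconds).
- env.solve_ik(position, orientation): joint angles nearest the present ones, or None.
- env.snapshot(name): name is "side" or "top" or "wrist"; returns the picture (400x640x3 uint8, red, green, blue); there is no depth.
- env.camera_params(name): a dict with "fx", "fy", "cx", "cy" (pixels), "extrinsics" (4x4, takes a point from world to camera coordinates). Camera axes: x right, y down, z forward; pixel columns grow to the right and rows downward; lengths in m; the calibration is good to about 2 mm. A picture is of the moment at which its call begins: read the wrist's pose just before it. camera_params takes no time and is no camera call; for the wrist camera it gives the pose at the moment of the call.
A pose or a line that the arm cannot do raises env.PlanningError and nothing moves.
- env.finish_job(): hands the job in; it is judged then, once.
Readings, each from a call of its own:
- env.get_time(): time.
- env.get_q(): joint angles.
- env.get_qvel(): joint speeds.
- env.get_tau(): joint torques, N m.
- env.get_tool_pos(): TCP position.
- env.get_eef_rot(): TCP orientation.
- env.get_ft_force(): force on the tool from outside, world axes, zero at the start.
- env.get_torque(): the same for the moment, N m.
- env.get_opening(): finger opening in m.
- env.get_grasp_force(): force on a finger pad.
Only numpy, scipy, OpenCV 4.12 (cv2) and the standard library are available. Lean on these libraries where they do the work, as an engineer would, in place of code of your own. Each camera call takes 0.05 s, during which the arm holds its last target. There are 200 camera calls.

### The job

Take the wooden key with the projecting head out of the caddy and stand it, thin end down and flat face against the post, in the slot of the tenon, letting go of it where it stops. Then knock it down with the mallet until the stretcher's shoulder is drawn fully up against the post and the key is tight, and stand the mallet back upright, head down, on the bench. Leave the plain wedge and the other things on the bench as they are.

Things in the scene. Friction and masses are not known exactly. Their poses are not given: they have to be found in the camera images.
- post: Fixed wooden trestle post, fills x -45..0 mm, 90 wide (y), 130 high with a 10 mm bevel along the outer top edge, foot 120 wide. Origin: on the bench under the middle of its outer face; x points level out of that face along the tenon, z up. The tenon comes out to x 75, 52 wide, between heights 60 and 90. Behind (x below -45) runs the stretcher, 66 wide, top at 115, to x -230.
- slot_mouth (a point): Top of the tenon (90 mm up), 10 mm out from the post's outer face, on the tenon's centre line; turned like the post. The upright slot goes right through here: 36 mm wide (y), along x from the post's face to a wall that leans outward going up, 1 in 8, like the key: joint closed, the wall is 22.9 mm out at the top and 19.1 at the bottom of the tenon; nearer by the shoulder gap when open.
- stretcher (a joint): Gap in m between the stretcher's shoulder and the post (3.5 to 5 mm at the start, 0 is closed tight). The stretcher with its tenon slides stiffly (about 4 N) along post x and stays where it is; the key, dropped in, jams lightly, and driven down with some 5 to 15 N pulls it shut, after which the key gives no more.
- key_mid (a point): Wooden tapered key with a projecting head, 140 mm long, 30 wide (y), 90 g, thin end down in a caddy pocket. -x face flat and upright; +x face slopes, 12.5 mm thick at the foot, growing 1 in 8. The top 22 mm is a block reaching 38 mm from the flat face to +x. This point: 70 mm over the foot, 12 mm from the flat face, mid width. Joint closed: it is about 77 mm up; 8 mm higher per mm of gap.
- key_nose (a point): Tip of the key's head: the point on the projecting (+x) end of the head, 38 mm from the flat face, 129 mm over the foot. It points away from the post when the key is the right way round.
- key: The same key; origin at the foot of its flat face, middle of the width. Axes as for its middle point.
- caddy: Fixed plywood block, 70 (its x) x 160 (its y) x 60 mm high, origin under its centre, with two pockets at y -42 and +42 mm, each 25 x 35 mm and 45 mm deep. The key stands in one (which one varies), the plain wedge in the other; both have their x along the caddy's x.
- plain_mid (a point): A plain wooden wedge without a head, 105 mm long, not to be used; point half-way up.
- mallet_grip (a point): Round wooden carver's mallet, 144 mm tall, 350 g, standing upright on the flat end of its head with the handle up: head 72 mm across, 78 mm high, handle 28 to 31 mm across. This point is in the middle of the handle, 110 mm above the flat striking end and 34 mm below the handle's top; its z is the mallet's axis, up.
- mallet: The same mallet; origin at the centre of the flat end of its head, z along the handle.
- tape: Grey tape measure, 66 mm across, 34 mm high; leave alone.
- square: Try square lying flat, 170 mm blade; leave alone.
- glue: Glue bottle, 150 mm high; leave alone.
- offcut: Wooden offcut 150 x 70 x 30 mm; leave alone.
- driver: Screwdriver lying, 200 mm long; leave alone.
There are look-alikes about, which are no part of the job. What is shaped like the mallet but purple or turquoise is not meant.

How it is judged:
On the way, in this order (a step that is already met when the one before it is completed fails the run):
1. the key stands in the tenon's slot, right way round, let go, with the joint still open (x of key_mid in the frame of post between 0.004 and 0.02 m and y of key_mid in the frame of post between -0.008 and 0.008 m and height (world z) of key_mid below 0.135 m and x of key_nose in the frame of post above 0.025 m and angle between key's own z axis and vertical below 0.2 rad and contact force between the fingers and key below 0.1 N and value of joint stretcher above 0.0015 m), for 0.2 s.
2. the mallet strikes or presses the key (contact force between mallet and key above 2 N).
3. the key has drawn the joint shut (value of joint stretcher below 0.0008 m and height (world z) of key_mid below 0.086 m), for 0.1 s.
At the end, for the whole second after the job is handed in: Shoulder gap under 0.8 mm; key upright within 5 degrees in the slot, flat face to the post, its middle 60-86 mm high, 6-18 mm out and within 8 mm of the centre line, pressing on the post with over 2 N; mallet standing still on the bench, head down, upright within 6 degrees (all of step 3 and height (world z) of key_mid above 0.06 m and x of key_mid in the frame of post between 0.006 and 0.018 m and y of key_mid in the frame of post between -0.008 and 0.008 m and x of key_nose in the frame of post above 0.025 m and angle between key's own z axis and vertical below 0.08 rad and contact force between key and post above 2 N and angle between mallet's own z axis and vertical below 0.1 rad and height (world z) of mallet between -0.004 and 0.006 m and linear speed of each of mallet, key below 0.02 m/s); the robot touches nothing.
It fails at once if the key is pushed home with the fingers instead of the mallet (fingers on it with the gap under 1.2 mm) (contact force between the fingers and key above 1 N and value of joint stretcher below 0.0012 m).
It fails at once if the plain wedge is taken or knocked (30 mm) (distance of plain_mid from where it was at the start of the episode above 0.03 m).
It fails at once if another thing on the bench is shifted by more than 30 mm (distance of any of tape, square, glue, offcut, driver from where it was at the start of the episode above 0.03 m).
It also fails if it takes over 64 s, if anything falls off the work surface, if the arm or the gripper's body presses on something with over 40 N, if the wrist force passes 120 N, or if a joint passes its speed limit or range.

## Working session

There is one attempt and no reset: what is moved stays moved. The work goes in short steps, each a Python script; the robot and the scene stay as the last script left them, time stands still between calls to the robot, and variables do not carry over. Pictures are saved under pics/ and viewed, at most 10 in all, crops included, and the job is handed in when it is done.

```bash
ls; mkdir -p pics; python3 - <<'E'
from workcell import env
import cv2,numpy as np
for n in ["top","side"]:
    im=env.snapshot(n); cv2.imwrite(f"pics/{n}0.png",cv2.cvtColor(im,cv2.COLOR_RGB2BGR))
    p=env.camera_params(n); print(n,p["fx"],p["fy"],p["cx"],p["cy"]); print(np.round(p["extrinsics"],4).tolist())
print(env.nose_length,env.get_time(),env.get_eef_rot(),env.camera_params("wrist"))
E
```

```text
pics
top 373.0106271967983 373.0106271967983 321.8763631233479 195.06969909224924
[[0.0063, -1.0, 0.006, 0.0304], [-0.9814, -0.0073, -0.1919, 0.5573], [0.1919, -0.0046, -0.9814, 1.2299], [0.0, 0.0, 0.0, 1.0]]
side 520.6542999282892 520.6542999282892 306.8523889020747 203.47909935124247
[[0.992, -0.125, 0.0159, -0.5563], [-0.0666, -0.6271, -0.7761, 0.1586], [0.107, 0.7689, -0.6304, 1.5077], [0.0, 0.0, 0.0, 1.0]]
0.011 0.1 [ 9.74927225e-01  2.22522426e-01 -8.76980169e-05 -8.17881406e-04] {'fx': 305.65305390161933, 'fy': 305.65305390161933, 'cx': 323.0899492734055, 'cy': 205.05780495005615, 'extrinsics': array([[ 4.33445495e-01, -9.01179717e-01, -3.47015308e-04,
        -5.99790619e-01],
       [-8.68364296e-01, -4.17764981e-01,  2.67237478e-01,
        -3.41310022e-02],
       [-2.40973966e-01, -1.15531545e-01, -9.63630640e-01,
         3.77406013e-01],
       [ 0.00000000e+00,  0.00000000e+00,  0.00000000e+00,
         1.00000000e+00]])}
```

View pics/top0.png

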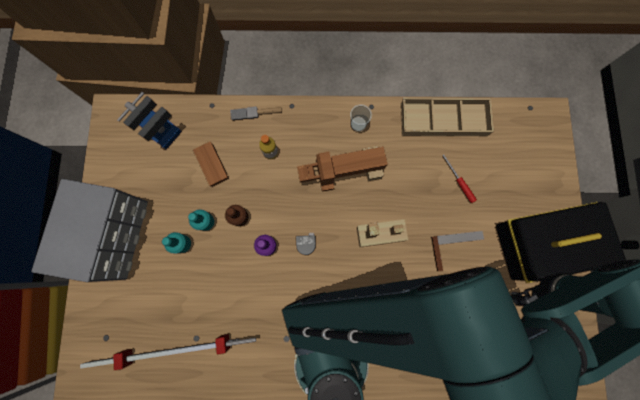

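View pics/side0.png

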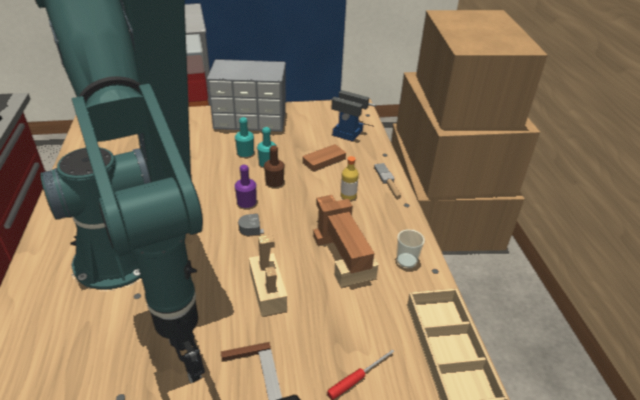

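Candidates in top/side pixels:
- **Mallet:** brown (237,215)/(275,172) is the one meant. Turquoise (201,219) and (176,242) and purple (265,245) are look-alikes.
- **Key:** headed key (373,230)/(266,248), plain wedge (396,229)/(270,275).
- **Post:** (326,170), with the tenon pointing left in the top view.

```bash
cat > h.py <<'E'
from workcell import env
import cv2,numpy as np
from scipy.spatial.transform import Rotation as R
def ray(p,uv):
    E=p["extrinsics"]; d=E[:3,:3].T@np.array([(uv[0]-p["cx"])/p["fx"],(uv[1]-p["cy"])/p["fy"],1])
    return -E[:3,:3].T@E[:3,3], d/np.linalg.norm(d)
def onz(p,uv,z):
    o,d=ray(p,uv); return o+d*(z-o[2])/d[2]
def tri(obs):
    A=0;b=0
    for p,uv in obs:
        o,d=ray(p,uv); M=np.eye(3)-np.outer(d,d); A=A+M; b=b+M@o
    x=np.linalg.solve(A,b)
    return x,[round(1e3*np.linalg.norm(np.cross(x-ray(p,uv)[0],ray(p,uv)[1])),1) for p,uv in obs]
def proj(p,X):
    c=p["extrinsics"]@np.append(X,1); return np.array([p["fx"]*c[0]/c[2]+p["cx"],p["fy"]*c[1]/c[2]+p["cy"]])
def down(yaw):  # tool z down; tool y (closing line) at angle yaw+90deg, tool x at yaw
    c,s=np.cos(yaw),np.sin(yaw)
    return R.from_matrix(np.array([[c,s,0],[s,-c,0],[0,0,-1]])).as_quat()
def snap(n,name):
    p=env.camera_params(n); im=env.snapshot(n); cv2.imwrite(f"pics/{name}.png",cv2.cvtColor(im,cv2.COLOR_RGB2BGR)); return p,im
E
python3 - <<'E'
from h import *
T=env.camera_params("top");S=env.camera_params("side");W=env.camera_params("wrist")
for n,a,b in [("mallet top",(236,209),(274,148)),("key top",(373,228),(266,238)),("plain top",(396,228),(271,269)),("postTop",(323,155),(320,199)),("glue",(266,140),(351,160)),("tape",(306,243),(251,224)),("vs",(376,176),(357,272))]:
    print(n,*[np.round(v,3) for v in tri([(T,a),(S,b)])])
print("caddy c",onz(T,(383,233),.06),"post",onz(T,(326,170),.1))
o,_=ray(W,(320,200)); Rt=R.from_quat(env.get_eef_rot()).as_matrix()
print("cam in tool",Rt.T@(o-env.get_tool_pos()),"axes",np.round(Rt.T@W["extrinsics"][:3,:3].T,3))
a=cv2.imread("pics/top0.png")[130:260,160:420];b=cv2.imread("pics/side0.png")[130:310,210:400]
o=np.zeros((560,800,3),np.uint8);o[:260,:520]=cv2.resize(a,None,fx=2,fy=2);o[260:,:][:300,:316]=cv2.resize(b,(316,300))
c=cv2.imread("pics/side0.png")[190:320,230:390];o[270:560,330:687]=cv2.resize(c,(357,290));cv2.imwrite("pics/crop0.png",o)
E
```

```text
mallet top [0.49  0.305 0.15 ] [1.4 1.4]
key top [ 0.435 -0.126  0.152] [0.3 0.3]
plain top [ 0.44  -0.205  0.117] [1.4 1.4]
postTop [0.633 0.029 0.158] [34.3 34.3]
glue [0.726 0.22  0.142] [2.7 2.7]
tape [0.396 0.088 0.017] [1.4 1.4]
vs [ 0.657 -0.159  0.025] [23.3 23.3]
caddy c [ 0.42745125 -0.17207697  0.06      ] post [0.63394376 0.02106497 0.1       ]
cam in tool [ 0.06763278  0.00032371 -0.13104103] axes [[-0.    -0.964 -0.267]
 [ 1.    -0.001  0.001]
 [-0.001 -0.267  0.964]]
```

View pics/crop0.png

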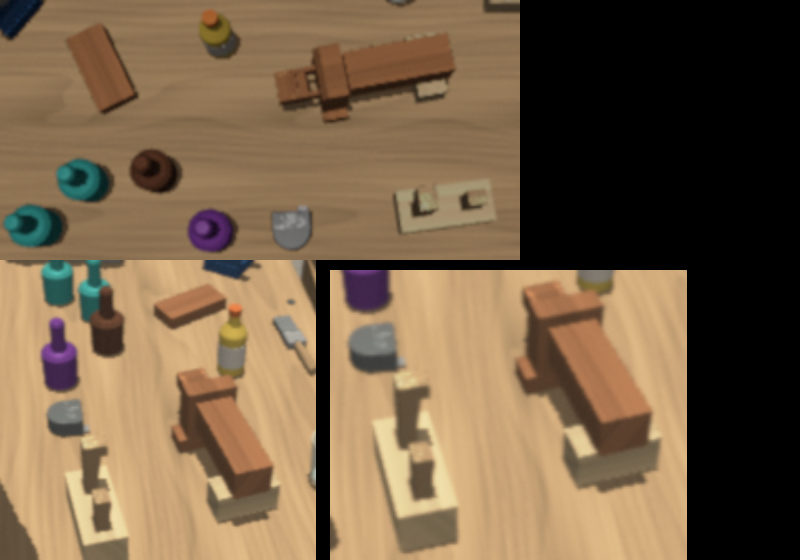

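The crop confirms the choices: the headed key is the taller wedge at the +y end of the caddy, its head projecting toward world +x. The mallet is dark brown at top (237,215). The tenon with its slot points to world +y. Triangulated tops are 152, 117 and 150 mm, against 155, 120 and 144 expected. Next I'll take wrist views in the grasp orientations.

```bash
python3 - <<'E'
from h import *
import pickle
out={}
def go(nm,pos,yaw):
    env.reach(pos,down(yaw)); out[nm]=snap("wrist",nm)[0]; out[nm+"_tcp"]=(env.get_tool_pos(),env.get_eef_rot())
env.command_gripper(0.06)
a=np.radians(3)
go("k1",[.40,-.16,.30],a); go("k2",[.45,-.12,.30],a)
b=np.radians(98)
go("p1",[.635,.02,.30],b); go("p2",[.63,.09,.30],b)
pickle.dump(out,open("v.pkl","wb"))
print(env.get_time(),env.get_q(),out["p2_tcp"])
v=lambda n:cv2.imread(f"pics/{n}.png")
cv2.imwrite("pics/kk.png",np.vstack([v("k1")[60:340,120:520],v("k2")[60:340,120:520]]))
cv2.imwrite("pics/pp.png",np.vstack([v("p1")[60:340,120:520],v("p2")[60:340,120:520]]))
E
```

```text
4.15 [ 3.31401844e-02  3.67986995e-01  1.35032439e+00 -7.30926319e-04
  1.42301825e+00 -1.06099036e-01] (array([0.62970911, 0.08955253, 0.30027679]), array([ 6.56164480e-01,  7.54617802e-01, -1.75225087e-04,  3.42437485e-04]))
```

View pics/kk.png

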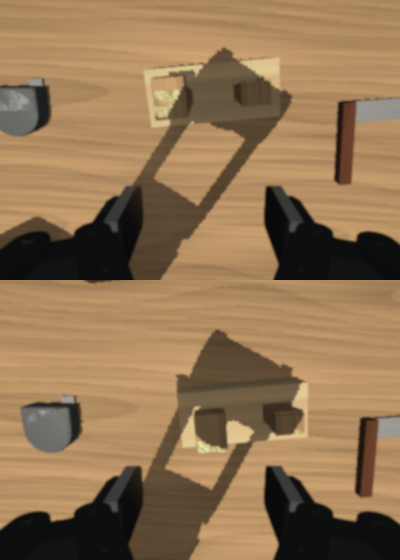

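View pics/pp.png

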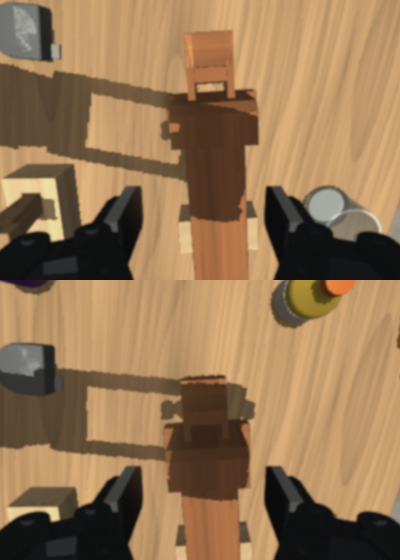

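k1/k2 show the key at full-image pixels ~(290,157) and ~(330,205), with its head up-image, toward +tool x. p1 shows the tenon slot at ~(330,147), upright and unshadowed. I'll make one enlarged, gamma-lifted montage for corner picking.

```bash
python3 - <<'E'
import cv2,numpy as np
def c(n,x,y,s=4):
    im=cv2.imread(f"pics/{n}.png")[y:y+75,x:x+100]; im=(255*(im/255.)**.55).astype(np.uint8)
    im=cv2.resize(im,None,fx=4,fy=4,interpolation=cv2.INTER_CUBIC)
    for i in range(0,100,10):
        cv2.line(im,(i*4,0),(i*4,5),(255,255,0),1)
        if i%20==0: cv2.putText(im,str(x+i),(i*4,15),0,.35,(255,255,0),1)
    for j in range(0,75,10):
        cv2.line(im,(0,j*4),(5,j*4),(255,255,0),1)
        if j%20==0: cv2.putText(im,str(y+j),(6,j*4+5),0,.35,(255,255,0),1)
    return im
cv2.imwrite("pics/mont.png",np.vstack([np.hstack([c("k1",250,120),c("k2",295,165)]),np.hstack([c("p1",280,85),c("p2",275,155)])]))
E
```

```text
(no output)
```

View pics/mont.png

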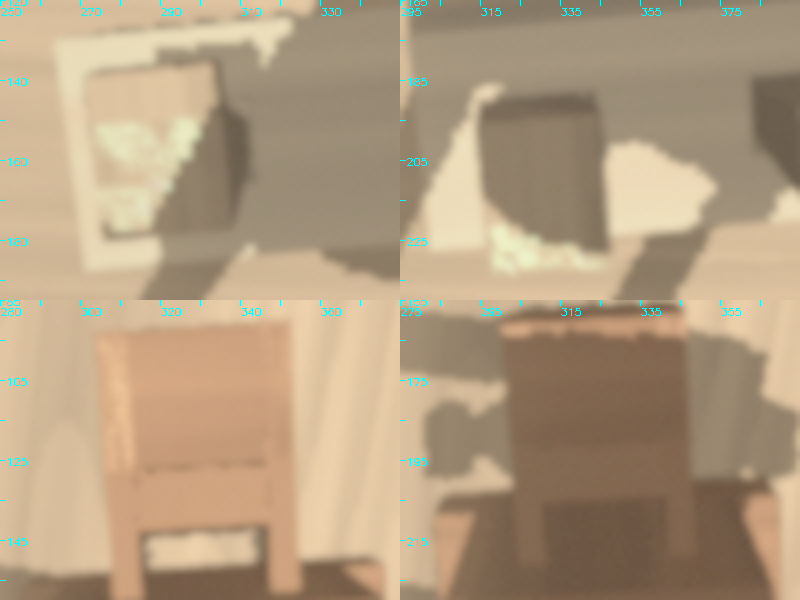

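Key top-face corners: k1 (271,139),(304,135.5),(308,177.5),(276,179.5); k2 (315.5,193.7),(344.3,192.5),(347,228.8),(317.5,232.5). For the tenon end and the slot wall edge I'll triangulate across p1 and p2.

```bash
python3 - <<'E'
from h import *
import pickle
o=pickle.load(open("v.pkl","rb"));k1,k2,p1,p2=[o[n] for n in("k1","k2","p1","p2")]
A=[(270.8,138.8),(304,135.5),(308.2,177.5),(276.2,179.5)];B=[(315.5,193.7),(344.3,192.5),(347,228.8),(317.5,232.5)]
for a,b in zip(A,B):
    x,r=tri([(k1,a),(k2,b)]); print("key",np.round(1e3*x,1),r,np.round(1e3*onz(k1,a,.155),1),np.round(1e3*onz(k2,b,.155),1))
for n,C in(("k1",A),("k2",B)):
    q=np.array([onz(o[n],c,.155) for c in C]);e=[np.linalg.norm(q[i]-q[(i+1)%4])*1e3 for i in range(4)]
    u=q[0]+q[1]-q[2]-q[3];w=q[0]+q[3]-q[1]-q[2];print(n,"c",q.mean(0),"sides",np.round(e,1),"yaw",np.degrees(np.arctan2(u[1],u[0])),np.degrees(np.arctan2(w[1],w[0]))-90)
P=dict(TL=[(304,93.8),(300.8,164.5)],TR=[(352.5,90.5),(346.5,162.5)],WL=[(315,142.5),(311.3,206.3)],WR=[(346.5,140.8),(342,204.3)])
Q={}
for n,(a,b) in P.items():
    x,r=tri([(p1,a),(p2,b)]); print(n,np.round(1e3*x,1),r); Q[n]=[onz(p1,a,.09),onz(p2,b,.09)]
F=[onz(p2,(304.3,220.8),.09),onz(p2,(348.3,218.8),.09)]
for i in(0,1):
    L,Rr,WL,WR=[Q[n][i] for n in("TL","TR","WL","WR")]
    end=(L+Rr)/2;w=(WL+WR)/2;d=end-w;t=L-Rr
    f=(F[0]+F[1])/2
    print("view",i,"end",end,"wall",w,"yaw",np.degrees(np.arctan2(d[1],d[0])),np.degrees(np.arctan2(t[1],t[0]))-90,"width",np.linalg.norm(t),"slotw",np.linalg.norm(WL-WR),"end-wall",np.linalg.norm(d),"face",f,"wall-face",np.linalg.norm(w-f))
E
```

```text
key [ 450.4 -112.6  149.4] [np.float64(1.3), np.float64(1.3)] [ 449.9 -112.6  155. ] [ 452.6 -113.7  155. ]
key [ 453.7 -141.1  147.9] [np.float64(0.3), np.float64(0.3)] [ 454.3 -141.8  155. ] [ 455.1 -140.2  155. ]
key [ 414.6 -146.6  141.3] [np.float64(0.2), np.float64(0.2)] [ 417.  -146.9  155. ] [ 419.7 -145.3  155. ]
key [ 413.  -117.3  151.2] [np.float64(0.1), np.float64(0.1)] [ 413.6 -117.7  155. ] [ 414.5 -117.3  155. ]
k1 c [ 0.43371163 -0.12974107  0.155     ] sides [29.5 37.6 29.4 36.6] yaw 7.977230404649135 7.526089771400734
k2 c [ 0.43547989 -0.12913882  0.155     ] sides [26.7 35.8 28.5 38.3] yaw 6.831622223846391 8.11857302597673
TL [602.9 108.  104. ] [np.float64(0.2), np.float64(0.2)]
TR [650.7 117.4 107.7] [np.float64(0.3), np.float64(0.3)]
WL [620.   61.1  96.1] [np.float64(0.2), np.float64(0.2)]
WR [654.2  67.4  92.6] [np.float64(0.7), np.float64(0.7)]
view 0 end [0.62676748 0.114062   0.09      ] wall [0.63668331 0.0639362  0.09      ] yaw 101.18971795139231 -258.5020052028911 width 0.05101675117050062 slotw 0.03452676207216508 end-wall 0.051097151545175565 face [0.63981801 0.04550576 0.09      ] wall-face 0.018695119766381857
view 1 end [0.62748133 0.1106172  0.09      ] wall [0.63771166 0.06308364 0.09      ] yaw 102.14610799311521 -259.4910906553105 width 0.051099590539177876 slotw 0.03568000261912148 end-wall 0.048622010549331345 face [0.63981801 0.04550576 0.09      ] wall-face 0.017703623221398526
```

Consistent so far: head sides 29.5 x 37 (30 x 38 nominal), tenon width 51 (52), slot width 34.5–35.7 (36), wall to face 18.7, so the gap is about 4.2 mm. Next: grasp the key and bring it over the slot.

```bash
cat >> h.py <<'E'
ky,py=np.radians(7.7),np.radians(101.3)
n=np.array([np.cos(py),np.sin(py),0]); t=np.array([-n[1],n[0],0]); F=np.array([.6402,.0456,0])
E
python3 - <<'E'
from h import *
K=np.array([.4346,-.1294,0])
env.reach(K+[0,0,.24],down(ky)); env.move_linear(K+[0,0,.136],velocity=.12)
env.command_gripper(0.0,40); print("open",env.get_opening(),env.get_grasp_force(),env.get_ft_force())
env.move_linear(K+[0,0,.32],velocity=.15); print(env.get_opening(),env.get_ft_force())
env.reach(F+21.5e-3*n+[0,0,.30],down(py)); env.pause(.2)
print(env.get_opening(),env.get_ft_force(),env.get_time(),env.get_tool_pos())
snap("wrist","h1");snap("side","h2")
a=cv2.imread("pics/h1.png")[150:400,140:500];b=cv2.imread("pics/h2.png")[120:320,230:430]
o=np.zeros((500,760,3),np.uint8);o[:250,:360]=a;o[:400,360:]=cv2.resize(b,(400,400));cv2.imwrite("pics/hh.png",o)
E
```

```text
open 0.029356592276812213 39.406788339838386 [-0.32269633  1.39435234  5.53899734]
0.02918111663037087 [ 0.2130034  -0.13454658 -0.48389953]
0.029124513656038374 [-1.21611605  0.19668126 -0.97246254] 9.3583 [0.63563249 0.06555082 0.30038568]
```

View pics/hh.png

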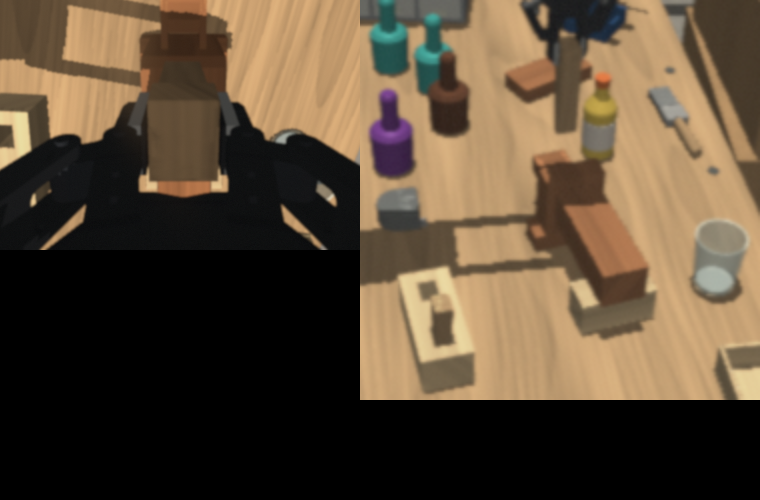

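The key is held upright. In the tool frame its head spans -19..+19 mm and is centred, from rows 247–330 and cols 287–359. Inserting with force checks.

```bash
python3 - <<'E'
from h import *
f0=env.get_ft_force()
P=F+21.5e-3*n
pr=lambda s:print(s,np.round(env.get_tool_pos()*1e3,1),"f n,t,z",np.round([(env.get_ft_force()-f0)@n,(env.get_ft_force()-f0)@t,env.get_ft_force()[2]-f0[2]],1))
env.move_linear(P+[0,0,.224],velocity=.1);pr("above")
z=.224
while z>.190:
    z-=.003; env.move_linear(P+[0,0,z],velocity=.04)
    f=env.get_ft_force()-f0
    if abs(f[2])>4: pr("blocked");break
pr("in")
snap("wrist","i1");snap("top","i3");snap("side","i2")
print(env.get_time())
E
```

```text
above [636.5  66.7 224.6] f n,t,z [ 0.7  0.6 -0.2]
in [635.8  66.7 187.7] f n,t,z [1.3 1.3 0.6]
13.5167
```

```bash
python3 - <<'E'
from h import *
f0=env.get_ft_force()
z=.188;e=21.5e-3
def f(): 
    g=env.get_ft_force()-f0; return np.round([g@n,g@t,g[2]],1)
for i in range(10):
    e-=.0005; env.move_linear(F+e*n+[0,0,z],velocity=.02); g=f()
    if abs(g[0])>3: break
print("face contact e",e,g)
if abs(g[0])>3: e+=.0005
while z>.145:
    z-=.001; env.move_linear(F+e*n+[0,0,z],velocity=.04); g=f()
    if g[2]>4: break
print("down",z,g,env.get_tool_pos(),env.get_time())
E
```

```text
face contact e 0.020499999999999997 [3.5 0.9 2.1]
down 0.16299999999999998 [5.5 0.8 4.2] [0.63617879 0.06649788 0.16335588] 20.2667
```

```bash
python3 - <<'E'
from h import *
env.command_gripper(0.06); env.pause(.3)
p=env.get_tool_pos(); env.move_linear(p+[0,0,.10],velocity=.2)
# mallet views
env.reach([.46,.27,.27],down(np.radians(98)));m1,_=snap("wrist","m1")
a=cv2.imread("pics/m1.png")
env.reach([.52,.27,.27],down(np.radians(98)));m2,_=snap("wrist","m2")
import pickle;pickle.dump((m1,m2),open("m.pkl","wb"))
snap("side","j2");snap("top","j3")
print(env.get_time(),env.get_q())
o=np.zeros((600,800,3),np.uint8)
o[:300,:400]=cv2.resize(cv2.imread("pics/j2.png")[180:255,290:390],(400,300),interpolation=cv2.INTER_CUBIC)
o[:300,400:]=cv2.resize(cv2.imread("pics/j3.png")[130:205,270:370],(400,300),interpolation=cv2.INTER_CUBIC)
o[300:,:400]=cv2.resize(cv2.imread("pics/m1.png")[:300],(400,300)*1) if 0 else cv2.resize(cv2.imread("pics/m1.png")[:,53:587],(400,300))
o[300:,400:]=cv2.resize(cv2.imread("pics/m2.png")[:,53:587],(400,300))
cv2.imwrite("pics/jj.png",o)
E
```

```text
23.2167 [3.60127141e-01 3.15190070e-01 1.50620387e+00 8.85513496e-05
 1.32165628e+00 2.21394733e-01]
```

View pics/jj.png

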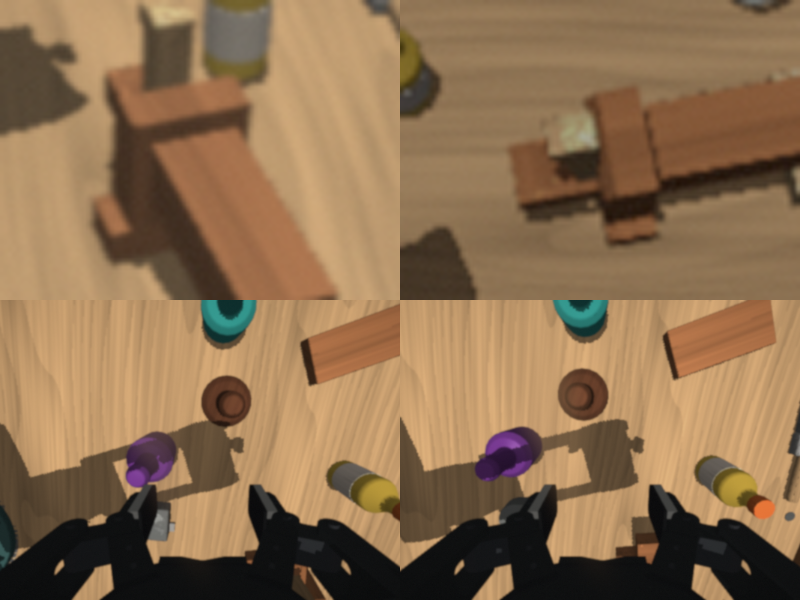

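The key stands upright in the slot against the post with its head pointing out along the tenon. The brown mallet is at m1 ~(361,139) and m2 ~(293,129) for the handle top. Refining by mask.

```bash
python3 - <<'E'
from h import *
import pickle
m1,m2=pickle.load(open("m.pkl","rb"));ob=[]
for nm,p,c in(("m1",m1,(361,139)),("m2",m2,(293,129))):
    im=cv2.imread(f"pics/{nm}.png");x0,y0=c[0]-55,c[1]-55;s=im[y0:y0+110,x0:x0+110]
    g=cv2.cvtColor(s,cv2.COLOR_BGR2GRAY);print(g[55,::6])
    hsv=cv2.cvtColor(s,cv2.COLOR_BGR2HSV);mk=((hsv[...,2]<105)&((hsv[...,0]<18)|(hsv[...,0]>165))).astype(np.uint8)*255
    cs,_=cv2.findContours(cv2.morphologyEx(mk,cv2.MORPH_OPEN,np.ones((3,3))),0,1);k=max(cs,key=cv2.contourArea)
    (a,b),r=cv2.minEnclosingCircle(k);e=cv2.fitEllipse(k);print(nm,"outline",a+x0,b+y0,r,e[0][0]+x0,e[0][1]+y0,e[1],"head@.05",onz(p,(e[0][0]+x0,e[0][1]+y0),.05))
    h=cv2.HoughCircles(cv2.resize(g,None,fx=4,fy=4,interpolation=cv2.INTER_CUBIC),cv2.HOUGH_GRADIENT,1,60,param1=60,param2=18,minRadius=50,maxRadius=90)
    for q in ([] if h is None else h[0][:4]/4): 
        uv=(q[0]+x0,q[1]+y0); print("  circle",uv,q[2],np.round(onz(p,uv,.144),4))
o=np.hstack([cv2.resize(cv2.imread(f"pics/{nm}.png")[c[1]-50:c[1]+50,c[0]-50:c[0]+50],(400,400),interpolation=cv2.INTER_CUBIC) for nm,c in(("m1",(361,139)),("m2",(293,129)))])
cv2.imwrite("pics/mm.png",(255*(o/255.)**.6).astype(np.uint8))
E
```

```text
[162 160 175  54  66  64  29  44  73  78  79  79  55  64 158 152 163 162
 158]
m1 outline 341.0 151.0 54.67184829711914 349.62030029296875 149.69159698486328 (73.12564086914062, 96.06080627441406) head@.05 [0.48600449 0.30794607 0.05      ]
[163 169 166 163 153  80  70  84  87  85  86  59  32  72  72  62 163 159
 161]
m2 outline 298.0 125.5 33.738059997558594 299.06127548217773 126.08674621582031 (60.09218215942383, 66.81063079833984) head@.05 [0.48777765 0.32524937 0.05      ]
  circle (np.float32(298.875), np.float32(146.875)) 14.525 [0.4963 0.3115 0.144 ]
```

View pics/mm.png

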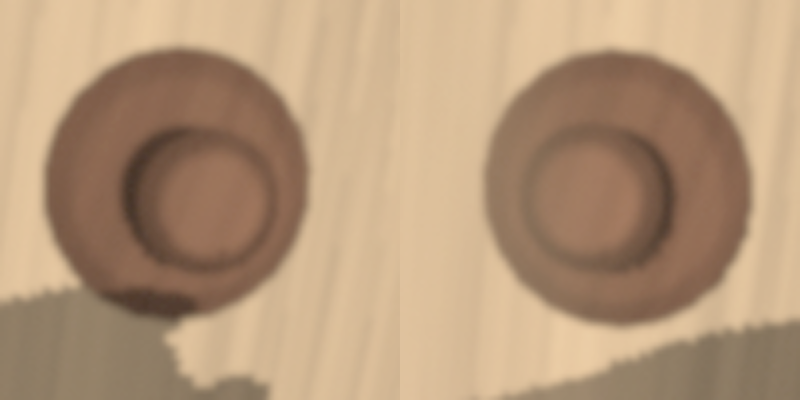

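Handle-top centres: m1 (364.2,138.5), m2 (290,127.8). Head outlines: (355,134.5) and (297.3,125.8).

```bash
python3 - <<'E'
from h import *
import pickle
m1,m2=pickle.load(open("m.pkl","rb"))
x,r=tri([(m1,(364.2,138.5)),(m2,(290,127.8))]);print("top",x,r,onz(m1,(364.2,138.5),.142),onz(m2,(290,127.8),.142))
x,r=tri([(m1,(355,134.5)),(m2,(297.3,125.8))]);print("head",x,r,onz(m1,(355,134.5),.07),onz(m2,(297.3,125.8),.07))
E
```

```text
top [0.48731003 0.32588566 0.14275554] [np.float64(0.2), np.float64(0.2)] [0.48741457 0.32610443 0.142     ] [0.48723251 0.32560784 0.142     ]
head [0.48725177 0.32588939 0.06853195] [np.float64(0.1), np.float64(0.1)] [0.48709379 0.3259889  0.07      ] [0.48736567 0.32587895 0.07      ]
```

Both tops agree: mallet axis at (0.4873, 0.3258), handle top 143 mm (144 expected). Grasp it and press the key home.

```bash
python3 - <<'E'
from h import *
M=np.array([.4873,.3258,0])
env.reach(M+[0,0,.20],down(py)); env.move_linear(M+[0,0,.102],velocity=.12)
env.command_gripper(0,110); print("open",env.get_opening(),env.get_grasp_force())
env.move_linear(M+[0,0,.33],velocity=.2)
C=F+.014*n
env.reach(C+[0,0,.33],down(py)); env.pause(.2); f0=env.get_ft_force()
print(env.get_opening(),env.get_time())
z=.295; env.move_linear(C+[0,0,z],velocity=.15); L=[]
while z>.238:
    z-=.0015; env.move_linear(C+[0,0,z],velocity=.05); g=env.get_ft_force()-f0; L.append((round(z*1e3,1),round(g[2],1)))
    if g[2]>38 or env.get_time()>46: break
print(L); env.pause(.2); print(env.get_ft_force()-f0,env.get_tool_pos(),env.get_opening(),env.get_time())
E
```

```text
open 0.027011560202844676 107.88369385549231
0.026958350832240328 27.7083
[(293.5, np.float64(1.3)), (292.0, np.float64(1.1)), (290.5, np.float64(-0.0)), (289.0, np.float64(-0.2)), (287.5, np.float64(0.3)), (286.0, np.float64(0.8)), (284.5, np.float64(-0.5)), (283.0, np.float64(0.8)), (281.5, np.float64(4.1)), (280.0, np.float64(5.5)), (278.5, np.float64(4.9)), (277.0, np.float64(3.8)), (275.5, np.float64(3.6)), (274.0, np.float64(3.3)), (272.5, np.float64(3.1)), (271.0, np.float64(3.3)), (269.5, np.float64(3.4)), (268.0, np.float64(3.2)), (266.5, np.float64(3.5)), (265.0, np.float64(3.8)), (263.5, np.float64(2.6)), (262.0, np.float64(3.4)), (260.5, np.float64(3.7)), (259.0, np.float64(3.6)), (257.5, np.float64(2.6)), (256.0, np.float64(2.8)), (254.5, np.float64(3.6)), (253.0, np.float64(3.3)), (251.5, np.float64(3.4)), (250.0, np.float64(3.7)), (248.5, np.float64(11.4)), (247.0, np.float64(18.8)), (245.5, np.float64(27.0)), (244.0, np.float64(33.1)), (242.5, np.float64(40.8))]
[-9.60602745 -0.79308218 41.0877159 ] [0.63846451 0.05933319 0.24950891] 0.026798082019514113 37.0417
```

The key seated with its top at ~147 mm (key_mid ~77, as expected) and resists 41 N. Returning the mallet.

```bash
python3 - <<'E'
from h import *
M=np.array([.4873,.3258,0]); p=env.get_tool_pos()
env.move_linear([p[0],p[1],.33],velocity=.2); 
snap("top","q3");snap("side","q2")
env.reach(M+[0,0,.33],down(py)); env.move_linear(M+[0,0,.112],velocity=.2); env.pause(.2); f0=env.get_ft_force()
z=.112
while z>.098:
    z-=.001; env.move_linear(M+[0,0,z],velocity=.05)
    if (env.get_ft_force()-f0)[2]>3: break
print(z,env.get_ft_force()-f0)
env.command_gripper(.06); env.pause(.2); env.move_linear(M+[0,0,.27],velocity=.2); env.reach([.40,.15,.30],down(py)); env.pause(.3)
snap("top","r3");snap("side","r2");print(env.get_time())
c=lambda n,x,y:cv2.resize(cv2.imread(f"pics/{n}.png")[y:y+75,x:x+100],(400,300),interpolation=cv2.INTER_CUBIC)
cv2.imwrite("pics/rr.png",np.vstack([np.hstack([c("q2",290,180),c("q3",270,130)]),np.hstack([c("r2",225,125),c("r2",290,180)])]))
E
```

```text
0.102 [-3.60752224 -2.14242319 10.47133119]
45.6667
```

View pics/rr.png

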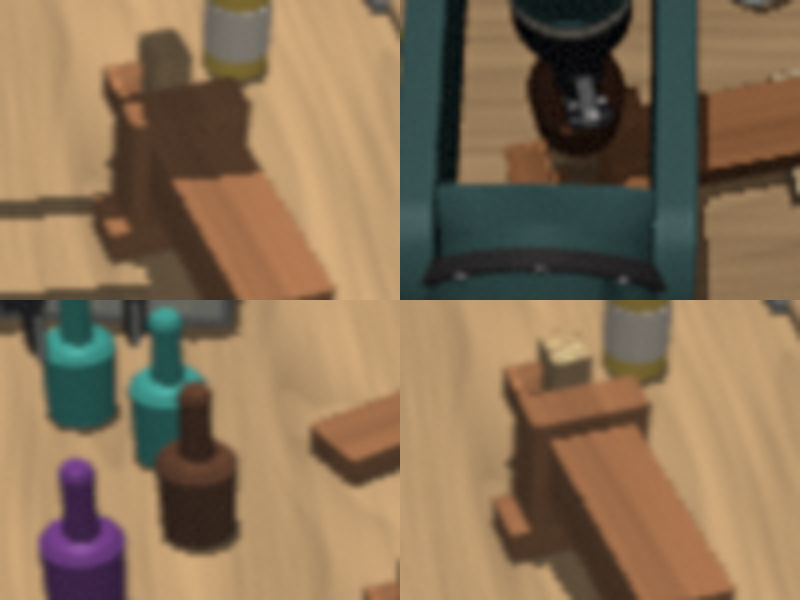

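The key is driven home, its head just above the post top. The mallet stands upright on its head, and the arm is clear. Handing in.

```bash
python3 -c "
from workcell import env
print(env.finish_job(),env.get_time())"
```

```text
the job is handed in; nothing more can be done
the job is handed in; nothing more can be done
```

I handed the job in, at about 46 s of the 64 s on the robot's clock, with no verdict returned: the mallet pressed the key home until its top stood about 147 mm up and it held against 41 N, and the mallet is back upright on its head (the shoulder gap was not measured directly).

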